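# Pack the revolving book stand in a pinwheel

## Task

First turn the empty revolving stand by its post handle anticlockwise (seen from above) to its stop, so that it cannot swing while you load it, and leave it there. Then put the four brown cartons on its slab as one interlocking pinwheel layer, one carton in each inlaid outline, lying flat with the lid up; two of them come from the sloped book rest. Set them down gently rather than dropping them, and leave the book, pen pot, mug, paperweight and stapler where they are.

Things in the scene. Friction and masses are not known exactly. Their poses are not given: they have to be found in the camera images.
- stand (a joint): turn of the revolving stand about its upright axis, rad, growing anticlockwise from above. It runs from 0 to a hard stop at 1.571 (a quarter turn); it starts somewhere between 0.1 and 0.55, has friction (about 0.25 N m, so it stays where it is left) and no spring
- slab: the stand's square plywood slab, 180 x 180 mm, 16 mm thick, on a fixed round foot (radius 75 mm); origin on the turning axis at table height, the slab's top face at z = 36 mm; its axes (x, y along its sides) turn with the stand. Thin dark lines, flush with the top, outline four bays of 122 x 46 mm in a pinwheel round an empty core of 80 x 80 mm
- handle (a point): the stand's handle: point on the axis of an upright steel post, 18 mm in diameter, 140 mm from the turning axis on the slab's +y side, on a tab 36 mm wide. The post's top is 87 mm above the table, the tab's top 32 mm; this point is at 70 mm; at the stop it points roughly to the robot
- bay0 (a point): centre of bay 0 on the slab's top face; slab coordinates (-24, +62) mm; a carton lies here with its long side along the slab's x; the point's axes are the slab's
- bay1 (a point): centre of bay 1, slab coordinates (-62, -24) mm; long side along the slab's y
- bay2 (a point): centre of bay 2, slab coordinates (+24, -62) mm; long side along the slab's x
- bay3 (a point): centre of bay 3, slab coordinates (+62, +24) mm; long side along the slab's y
- carton_a: a plain brown cardboard carton with a lid seam round it, 120 (its x) x 44 (its y) x 60 mm high (its z), 0.2 to 0.45 kg, all four alike; origin at the centre of its underside. At the start it lies on the sloped book rest, so its z axis leans 30 degrees from vertical, its x axis runs up the slope and its y axis is level; its lower end touches the rest's ledge. It is on the rest's +y half
- carton_b: a plain brown cardboard carton with a lid seam round it, 120 (its x) x 44 (its y) x 60 mm high (its z), 0.2 to 0.45 kg, all four alike; origin at the centre of its underside. At the start it lies on the sloped book rest, so its z axis leans 30 degrees from vertical, its x axis runs up the slope and its y axis is level; its lower end touches the rest's ledge. It is on the -y half, nearer the stand
- carton_c: a plain brown cardboard carton with a lid seam round it, 120 (its x) x 44 (its y) x 60 mm high (its z), 0.2 to 0.45 kg, all four alike; origin at the centre of its underside. At the start it lies level, lid up, somewhere on the table, at any of three spots.
- carton_d: a plain brown cardboard carton with a lid seam round it, 120 (its x) x 44 (its y) x 60 mm high (its z), 0.2 to 0.45 kg, all four alike; origin at the centre of its underside. At the start it lies level, lid up, somewhere on the table, at any of three spots.
- book_rest: the fixed white-painted book rest (lectern), 240 mm wide (its y), about 150 mm deep (its x); origin on the table under its middle. Its board slopes up by 30 degrees towards its own +x, from 30 mm above the table at the ledge (60 mm on the -x side of the origin) to 106 mm at the top edge; the ledge stands 14 mm proud of the board
- flat_book: bystander: a grey clothbound book lying flat, 115 (x) x 80 (y) x 28 mm; origin at the centre of its underside; at one of the three spots shared with cartons c and d
- pen_pot: bystander: black pen pot, 64 mm in diameter and 95 mm high with pens up to 135 mm; origin at the centre of its underside
- mug: bystander: white mug, 76 mm in diameter, 85 mm high, handle at its +y; origin at the centre of its underside
- paperweight: bystander: round marble paperweight, 68 mm in diameter, 42 mm high; origin at the centre of its underside
- stapler: bystander: stapler, 125 mm long (its x), 34 mm wide, about 52 mm high; origin at the centre of its underside

How it is judged (in metres and radians):
On the way:
1. the empty stand is turned to its stop (joint above 1.5 rad), with no carton on it yet (value of joint stand above 1.5 rad and horizontal distance between each of carton_a, carton_b, carton_c, carton_d and slab above 0.12 m), for 0.2 s.
At the end, for the whole second after the job is handed in: The stand is at its stop (joint above 1.5 rad); every bay holds a carton, its centre within 9 mm of the bay's centre and its long side within 0.12 rad of the bay's; all four cartons lie flat on the slab, lid up (tilt under 0.06 rad, underside within -4 and +5 mm of the slab's top face) and at rest (value of joint stand above 1.5 rad and ((horizontal distance between carton_a and bay0 below 0.009 m and angle between the x axis of carton_a and the x axis of slab, either way round below 0.12 rad) or (horizontal distance between carton_b and bay0 below 0.009 m and angle between the x axis of carton_b and the x axis of slab, either way round below 0.12 rad) or (horizontal distance between carton_c and bay0 below 0.009 m and angle between the x axis of carton_c and the x axis of slab, either way round below 0.12 rad) or (horizontal distance between carton_d and bay0 below 0.009 m and angle between the x axis of carton_d and the x axis of slab, either way round below 0.12 rad)) and ((horizontal distance between carton_a and bay1 below 0.009 m and angle between the x axis of carton_a and the y axis of slab, either way round below 0.12 rad) or (horizontal distance between carton_b and bay1 below 0.009 m and angle between the x axis of carton_b and the y axis of slab, either way round below 0.12 rad) or (horizontal distance between carton_c and bay1 below 0.009 m and angle between the x axis of carton_c and the y axis of slab, either way round below 0.12 rad) or (horizontal distance between carton_d and bay1 below 0.009 m and angle between the x axis of carton_d and the y axis of slab, either way round below 0.12 rad)) and ((horizontal distance between carton_a and bay2 below 0.009 m and angle between the x axis of carton_a and the x axis of slab, either way round below 0.12 rad) or (horizontal distance between carton_b and bay2 below 0.009 m and angle between the x axis of carton_b and the x axis of slab, either way round below 0.12 rad) or (horizontal distance between carton_c and bay2 below 0.009 m and angle between the x axis of carton_c and the x axis of slab, either way round below 0.12 rad) or (horizontal distance between carton_d and bay2 below 0.009 m and angle between the x axis of carton_d and the x axis of slab, either way round below 0.12 rad)) and ((horizontal distance between carton_a and bay3 below 0.009 m and angle between the x axis of carton_a and the y axis of slab, either way round below 0.12 rad) or (horizontal distance between carton_b and bay3 below 0.009 m and angle between the x axis of carton_b and the y axis of slab, either way round below 0.12 rad) or (horizontal distance between carton_c and bay3 below 0.009 m and angle between the x axis of carton_c and the y axis of slab, either way round below 0.12 rad) or (horizontal distance between carton_d and bay3 below 0.009 m and angle between the x axis of carton_d and the y axis of slab, either way round below 0.12 rad)) and angle between each of carton_a, carton_b, carton_c, carton_d's own z axis and vertical below 0.06 rad and z of carton_a in the frame of slab between 0.032 and 0.041 m and linear speed of each of carton_a, carton_b, carton_c, carton_d below 0.02 m/s and z of carton_b in the frame of slab between 0.032 and 0.041 m and z of carton_c in the frame of slab between 0.032 and 0.041 m and z of carton_d in the frame of slab between 0.032 and 0.041 m); the robot touches nothing.
It fails at once if the book, pen pot, mug, paperweight or stapler is moved by more than 25 mm (distance of any of flat_book, pen_pot, mug, paperweight, stapler from where it was at the start of the episode above 0.025 m).
It fails at once if a carton is dropped (it moves faster than 0.5 m/s, a fall of about 13 mm, while the fingers do not hold it) ((linear speed of carton_a above 0.5 m/s and contact force between carton_a and the fingers below 0.05 N) or (linear speed of carton_b above 0.5 m/s and contact force between carton_b and the fingers below 0.05 N) or (linear speed of carton_c above 0.5 m/s and contact force between carton_c and the fingers below 0.05 N) or (linear speed of carton_d above 0.5 m/s and contact force between carton_d and the fingers below 0.05 N)).
It also fails if it takes over 72 s, if anything falls off the work surface, if the arm or the gripper's body presses on something with over 40 N, if the wrist force passes 120 N, or if a joint passes its speed limit or range.

## Robot

A 6-joint arm with a two-finger parallel gripper is mounted at the origin on the work surface. World frame = base frame: x ahead of the robot, y to its left, z up, the work surface at z = 0. Lengths are in m, angles in degrees, forces in N, time in s.
With the tool pointing down it reaches from about 0.3 to 0.75 m from the base axis. Payload 8.5 kg.
Tool frame: the origin (TCP) lies at the very end of the fingers, on their centre line; the grasp point (between the pads) lies 19 mm behind it (env.tcp_to_grasp is the distance from the TCP to the grasp point, in m); z points along the fingers, y is the line along which they close (so a half turn about z gives the same grasp; the last joint's range is limited). The gripper opens to 85 mm and grips with 20 to 120 N. Pads are 22 mm wide; open, the fingers measure 114 mm over their backs; the gripper's body (76 mm by 85 mm) begins 54 mm behind the grasp point. The pads swing forward as they close: fully open they stand 13 mm farther back than shut.
Start: joints at [52.523, 21.807, 74.336, -0, 83.858, -12.336], TCP at [0.234, 0.498, 0.231] pointing down, gripper open.
Joint ranges: [-178.18, 178.18], [-50.72, 133.34], [12.68, 142.11], [-81.47, 261.47], [9.98, 163.14], [-165.26, 165.26]. Speed limits (degrees/s): [136.94, 136.94, 180, 180, 180, 180].

## Interface

Orientations are given as a 3x3 rotation matrix whose columns are the frame's x, y, z axes.
In Python, from rig import status, get_image, env gives the robot as it stands.
- The arm moves only by the shell command python3 -m handwheel 'ROWS' [FORCE]. ROWS is text: rows parted by semicolons, each of 7 numbers parted by spaces: the shift along the world's x, y, z in cm, then the turn, a rotation vector about the world's x, y, z in degrees, then the opening, from 0 (shut) to 1 (fully open). In form: dx dy dz wx wy wz gripper; .... A call has 1 to 8 rows; each row is the pose to reach, as a shift and turn from the pose commanded when the call began; what a row does not reach only later rows make up. A row lasts 1/12 s, in which the tool goes at most 41.7 mm and 7.16 degrees, less where a joint would pass 70% of its speed; a pose out of reach is approached as far as the arm can. A call with a gripper value outside its range is refused whole. The fingers move at their own pace and stop on an object; FORCE is the grip in N (left out, the last holds). Time passes only in rows, so rows that repeat a pose let the fingers close. It gives the time, the measured TCP pose, the force, the opening and the grip force at its end, in the units of the state.
- status.observe(): the state, without advancing time (a new reading comes with each control period).
- get_image(name): name is "scene" or "top"; returns a dict with "color" (420x560x3 uint8, red, green, blue), "vertical_fov" (degrees; the focal length in pixels is half the picture's height over the tangent of half this angle, whatever the lens; pixels are square), "cx", "cy" (the principal point, pixels), "xyz" and "orientation" of the camera in the world. Camera axes: x right, y down, z forward; pixel columns grow to the right and rows downward; lengths in m; the calibration is good to about 2 mm. A picture is of the moment at which its call begins. There is no depth.
- env.close_job(): hands the job in; it is judged then, once.
The state is a dict: "time_s": time; "q": joint angles; "qvel": joint speeds; "joint_efforts": joint torques, N m; "position": TCP position; "tool_rot": TCP orientation; "ft_force": force on the tool from outside, world axes, zero at the start; "wrist_torque": the same for the moment, N m; "grip_width": finger opening in m; "gripper_force": force on a finger pad.
Only numpy, scipy, OpenCV 4.12 (cv2) and the standard library are available. Lean on these libraries where they do the work, as an engineer would, in place of code of your own. Each camera call takes 0.05 s, during which the arm holds its last target. There are 200 camera calls.

## Working session

There is one attempt and no reset: what is moved stays moved. The work goes in short steps, Python scripts to look and compute and a shell command to move; the robot and the scene stay as the last step left them, time stands still between calls to the robot, and variables do not carry over. Pictures are saved under pics/ and viewed, at most 10 in all, crops included, and the job is handed in when it is done.

```bash
ls; mkdir -p pics
python3 - <<'E'
from rig import status,get_image,env
import cv2
s=status.observe(); print(s['time_s'],s['position'],s['tool_rot'],s['grip_width'])
for n in('scene','top'):
    d=get_image(n); cv2.imwrite(f'pics/{n}0.png',d['color'][:,:,::-1]); print(n,{k:v for k,v in d.items() if k!='color'})
E
```

```text
pics
0.0 [0.23348771 0.49763447 0.23068178] [[-9.05257269e-01  4.24862819e-01 -9.29064006e-04]
 [ 4.24863705e-01  9.05256536e-01 -1.19823909e-03]
 [ 3.31954025e-04 -1.47944023e-03 -9.99998851e-01]] 0.0854143776273615
scene {'vertical_fov': 57.44381895290653, 'cx': 277.0918361437146, 'cy': 213.98791363406582, 'xyz': array([1.14212454, 0.30545547, 0.92359627]), 'orientation': array([[-0.50262455,  0.67664289, -0.53807338],
       [ 0.86448262,  0.39785099, -0.30722043],
       [ 0.00619451, -0.61957162, -0.78491569]])}
top {'vertical_fov': 57.21214906940147, 'cx': 275.6700922207317, 'cy': 209.64338100293034, 'xyz': array([ 0.50706608, -0.02315134,  0.95526509]), 'orientation': array([[ 0.0228851 , -0.99725291,  0.07044785],
       [-0.9996212 , -0.02174796,  0.01686666],
       [-0.01528823, -0.07080716, -0.99737286]])}
```

View pics/scene0.png

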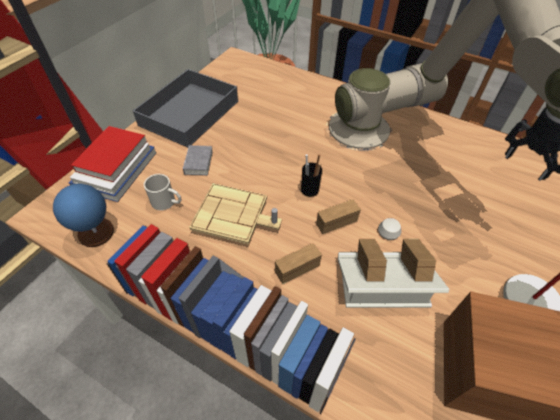

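View pics/top0.png

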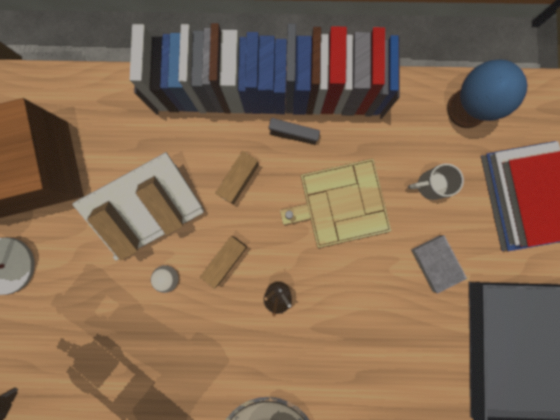

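Run:
```python
import cv2,numpy as np
t=cv2.imread('pics/top0.png');s=cv2.imread('pics/scene0.png')
def crop(im,x0,y0,w,h,k,out):
    c=cv2.resize(im[y0:y0+h,x0:x0+w],None,fx=k,fy=k,interpolation=cv2.INTER_CUBIC)
    for x in range(x0//20*20+20,x0+w,20): cv2.putText(c,str(x),(int((x-x0+.5)*k)-8,8),0,.3,(0,0,255),1);cv2.line(c,(int((x-x0+.5)*k),10),(int((x-x0+.5)*k),h*k),(0,0,255) if x%100==0 else (200,200,0),1) if 1 else 0
    for y in range(y0//20*20+20,y0+h,20): cv2.putText(c,str(y),(0,int((y-y0+.5)*k)),0,.3,(0,0,255),1);cv2.line(c,(20,int((y-y0+.5)*k)),(w*k,int((y-y0+.5)*k)),(200,200,0),1)
    cv2.imwrite(out,c)
crop(t,70,145,196,150,4,'pics/c1.png')
crop(t,266,145,130,115,5,'pics/c2.png')
```

```text
(no output)
```

View pics/c1.png

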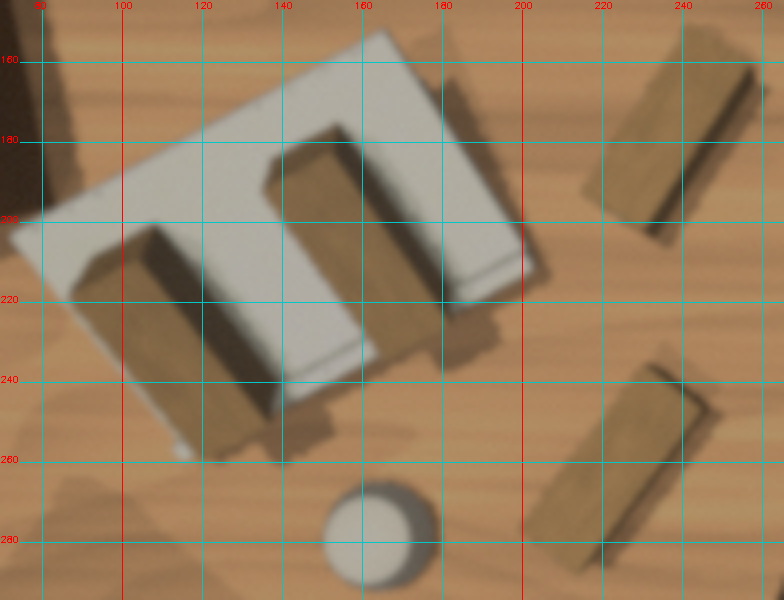

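View pics/c2.png

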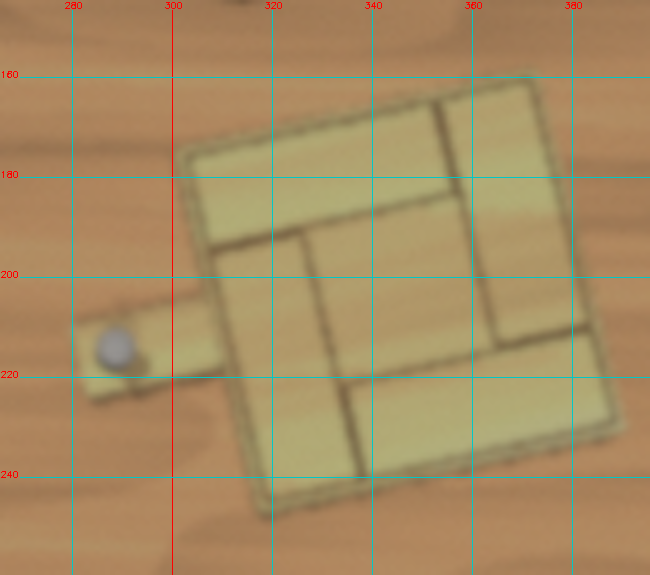

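```bash
cat > h.py <<'E'
import numpy as np
from scipy.optimize import least_squares
def R(a): c,s=np.cos(a),np.sin(a); return np.array([[c,-s,0],[s,c,0],[0,0,1]])
CAM=dict(vertical_fov=57.21214906940147,cx=275.6700922207317,cy=209.64338100293034,xyz=np.array([0.50706608,-0.02315134,0.95526509]),orientation=np.array([[0.0228851,-0.99725291,0.07044785],[-0.9996212,-0.02174796,0.01686666],[-0.01528823,-0.07080716,-0.99737286]]))
SC=dict(vertical_fov=57.44381895290653,cx=277.0918361437146,cy=213.98791363406582,xyz=np.array([1.14212454,0.30545547,0.92359627]),orientation=np.array([[-0.50262455,0.67664289,-0.53807338],[0.86448262,0.39785099,-0.30722043],[0.00619451,-0.61957162,-0.78491569]]))
def proj(P,c=CAM):
    p=(np.atleast_2d(P)-c['xyz'])@c['orientation']; f=210/np.tan(np.radians(c['vertical_fov']/2))
    return p[:,:2]/p[:,2:]*f+[c['cx'],c['cy']]
def fit(L,px,x0,c=CAM):
    L=np.array(L,float);g=lambda v:L@R(v[2]).T+[v[0],v[1],0]
    r=least_squares(lambda v:(proj(g(v),c)-px).ravel(),x0); return r.x,np.abs(r.fun).max()
def ray(px,z,c=CAM):
    f=210/np.tan(np.radians(c['vertical_fov']/2)); d=c['orientation']@np.array([(px[0]-c['cx'])/f,(px[1]-c['cy'])/f,1]); return c['xyz']+d*(z-c['xyz'][2])/d[2]
E
python3 - <<'E'
from h import *
sl,e=fit([[.09,.09,.036],[.09,-.09,.036],[-.09,-.09,.036],[-.09,.09,.036]],[(301.5,174.5),(372,160),(390.5,231),(318,249)],[.5,-.2,.2]);print('slab',sl,np.degrees(sl[2]),e)
print('bayc', fit([[.085,.085,.036],[.085,-.085,.036],[-.085,-.085,.036],[-.085,.085,.036]],[(304,176),(370.5,162),(388,229),(320,246)],[.5,-.2,.2]))
print('handle top',ray((289,213.5),.087), 'model',R(sl[2])@[0,.14,0]+[sl[0],sl[1],0])
T=lambda: [[.06,.022,.06],[.06,-.022,.06],[-.06,-.022,.06],[-.06,.022,.06]]
for n,px in(('far',[(241,150),(258,162.5),(231.5,203.5),(214.5,192)]),('near',[(230.5,236),(245.5,248),(215,287.5),(199,276)])):
    r,e=fit(T(),px,[.5,.1,-.5]);print(n,r,np.degrees(r[2]),e)
c,s=np.cos(np.pi/6),np.sin(np.pi/6)
def pts(v):
    x,y,a,ya,yb,sa,sb=v
    o=[[-.06+c*.152,-.12,.106],[-.06+c*.152,.12,.106]]
    for yc,so in((ya,sa),(yb,sb)):
        B=lambda u,w,h:[-.06+u*c-h*s,yc+w,.03+u*s+h*c]
        o+=[B(.12+so,.022,.06),B(so,.022,.06),B(so,-.022,.06),B(.12+so,-.022,0)]
    return np.array(o)@R(a).T+[x,y,0]
px=np.array([(165,152),(73,203),(87,216),(118,259),(138,250),(108,201),(135,191.5),(163.5,233.5),(183,224),(153.5,175.5)])
r=least_squares(lambda v:(proj(pts(v))-px).ravel(),[.5,.3,.5,.06,-.06,0,0])
print(r.x,np.degrees(r.x[2]));print(r.fun.reshape(-1,2).round(1).tolist())
v=r.x
for n,yc,so in(('a',v[3],v[5]),('b',v[4],v[6])): print(n,'lid centre',R(v[2])@[-.06+(.06+so)*c-.06*s,yc,.03+(.06+so)*s+.06*c]+[v[0],v[1],0])
E
```

```text
slab [ 0.59069289 -0.1739645   0.24584774] 14.08603780395996 1.2858402318296385
bayc (array([ 0.59153328, -0.17426923,  0.24922592]), np.float64(1.2460249717165652))
handle top [ 0.56032319 -0.03876261  0.087     ] model [ 0.55661988 -0.03817412  0.        ]
far [ 0.64532807  0.08624162 -0.54498605] -31.225400607712267 1.954485713664809
near [ 0.44668415  0.11212952 -0.63513119] -36.39033658869416 1.0720397191624897
[ 0.57013504  0.30732916  0.52774031  0.06945431 -0.04710167  0.00199854
  0.0022392 ] 30.2372924577167
[[1.3, -0.5], [-1.4, 0.2], [-1.2, 2.1], [1.8, 0.5], [-1.0, 0.1], [0.6, -2.7], [-0.9, 0.1], [1.6, 1.0], [-0.8, 1.1], [0.3, -2.0]]
a lid centre [0.50379115 0.3490501  0.11296079]
b lid centre [0.56266675 0.24845685 0.11308113]
```

```bash
python3 -m handwheel '4 -6.6 0 0 0 -6.4 .45; 8 -13.3 -.5 0 0 -12.8 .45; 12 -20 -1 0 0 -19 .45; 16 -26.6 -2 0 0 -25.5 .45; 20 -33 -3 0 0 -32 .45; 24 -40 -5 0 0 -38.5 .45; 28 -46.5 -7 0 0 -45 .45; 32.4 -53.6 -9 0 0 -51 .45'; python3 -c "
from rig import status;s=status.observe();print(s['position'],s['tool_rot'],s['grip_width'])"
```

```text
time_s: 0.77
position: [0.405, 0.2125, 0.198]
tool_rot: [[-0.234, 0.972, 0.0], [0.972, 0.234, 0.0], [0.0, 0.0, -1.0]]
ft_force: [0.7, 0.2, -0.3]
grip_width: 0.0387
gripper_force: 0.0
[0.4050269  0.212478   0.19798405] [[-2.34155637e-01  9.72199112e-01  1.58005767e-04]
 [ 9.72199124e-01  2.34155631e-01  5.30566861e-05]
 [ 1.45837230e-05  1.66036590e-04 -9.99999986e-01]] 0.03870863055335292
```

```bash
python3 -m handwheel '15.3 -25 -6 0 0 0 .45; 15.3 -25 -6 0 0 0 .45; 15.3 -25 -6 0 0 0 .45; 15.3 -25 -6 0 0 0 .45; 15.3 -25 -6 0 0 0 .45; 15.3 -25 -6 0 0 0 .45; 15.3 -25 -6 0 0 0 .45; 15.3 -25 -6 0 0 0 .45'
python3 - <<'E'
from rig import get_image
import cv2
d=get_image('scene')['color'][170:260,170:300,::-1];cv2.imwrite('pics/s1.png',cv2.resize(d,None,fx=5,fy=5,interpolation=2))
E
```

```text
time_s: 1.43
position: [0.5595, -0.0407, 0.1362]
tool_rot: [[-0.235, 0.972, -0.001], [0.972, 0.235, -0.001], [-0.001, -0.001, -1.0]]
ft_force: [-1.2, -0.3, 0.9]
grip_width: 0.0384
gripper_force: 0.0
```

View pics/s1.png

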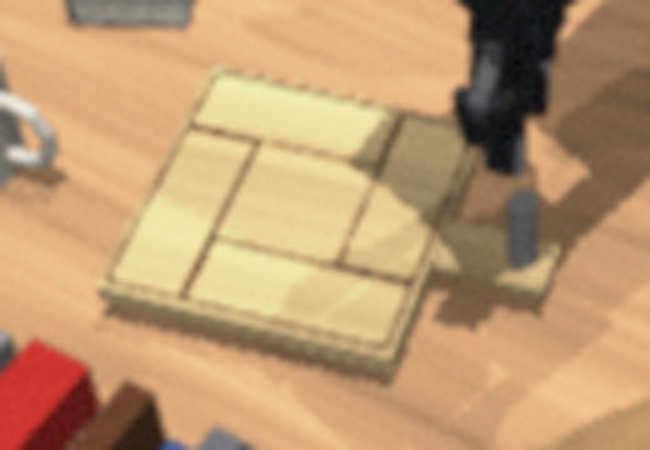

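Run:
```python
from h import *
print(ray((274.2,209.2),.087,SC))
print(fit([[.09,.09,.036],[.09,-.09,.036],[-.09,-.09,.036]],[(248.3,241.5),(190.6,226.6),(212.8,183.6)],[.59,-.17,.2],SC))
```

```text
[ 0.55792887 -0.03760673  0.087     ]
(array([ 0.59292976, -0.16922659,  0.24617494]), np.float64(1.0781612984987134))
```

```bash
python3 -m handwheel '-.1 .2 -4 0 0 0 .45; -.1 .2 -6 0 0 0 .45; -.1 .2 -8 0 0 0 .45; -.1 .2 -9 0 0 0 .45; -.1 .2 -9 0 0 0 .45'
python3 - <<'E'
from h import *
# waypoints: TCP relative displacement along the arc
c=np.array([.5915,-.173]);p=np.array([.5587,-.0385]);
for d in range(0,100,6):
    q=R(np.radians(d))[:2,:2]@(p-c)+c-p;print(d,(q*100).round(1))
E
```

```text
time_s: 1.9
position: [0.5552, -0.0326, 0.0465]
tool_rot: [[-0.24, 0.971, -0.004], [0.971, 0.24, 0.001], [0.002, -0.004, -1.0]]
ft_force: [-0.0, 0.2, -0.5]
grip_width: 0.0384
gripper_force: 0.0
0 [ 0. -0.]
6 [-1.4 -0.4]
12 [-2.7 -1. ]
18 [-4.  -1.7]
24 [-5.2 -2.5]
30 [-6.3 -3.4]
36 [-7.3 -4.5]
42 [-8.2 -5.6]
48 [-8.9 -6.9]
54 [-9.5 -8.2]
60 [-10.   -9.6]
66 [-10.3 -11. ]
72 [-10.5 -12.4]
78 [-10.6 -13.9]
84 [-10.4 -15.3]
90 [-10.2 -16.7]
96 [ -9.8 -18.1]
```

```bash
python3 -m handwheel '0 0 0 0 0 0 .4; -.7 -.2 0 0 0 3 .4; -1.4 -.4 0 0 0 6 .4; -2 -.7 0 0 0 9 .4; -2.7 -1 0 0 0 12 .4; -4 -1.7 0 0 0 18 .4; -5.2 -2.5 0 0 0 24 .4; -6.3 -3.4 0 0 0 30 .4'
python3 -m handwheel '-1 -1.1 0 0 0 6 .4; -1.9 -2.2 0 0 0 12 .4; -2.6 -3.5 0 0 0 18 .4; -3.2 -4.8 0 0 0 24 .4; -3.2 -4.8 0 0 0 24 .4;  -3.2 -4.8 0 0 0 24 .4;'
```

```text
time_s: 2.57
position: [0.4942, -0.0678, 0.05]
tool_rot: [[-0.697, 0.717, 0.004], [0.717, 0.697, -0.001], [-0.004, 0.002, -1.0]]
ft_force: [3.7, 0.2, -0.3]
grip_width: 0.0341
gripper_force: 1.0
time_s: 3.07
position: [0.4621, -0.116, 0.0494]
tool_rot: [[-0.925, 0.381, 0.002], [0.381, 0.925, -0.001], [-0.002, -0.0, -1.0]]
ft_force: [0.9, 0.4, 0.0]
grip_width: 0.0341
gripper_force: 0.0
```

```bash
python3 -m handwheel '-.3 -.7 0 0 0 3 .4; -.5 -1.4 0 0 0 6 .4; -.65 -2.1 0 0 0 9 .4; -.8 -2.8 0 0 0 12 .4; -.8 -2.8 0 0 0 12 .4'
python3 -m handwheel '-.1 -.7 0 0 0 3 .4; -.2 -1.4 0 0 0 6 .4; -.2 -1.4 0 0 0 6 .4'
python3 - <<'E'
from rig import get_image
import cv2
d=get_image('top')['color'][145:260,246:406,::-1];cv2.imwrite('pics/t2.png',cv2.resize(d,None,fx=5,fy=5,interpolation=2))
E
```

```text
time_s: 3.48
position: [0.4542, -0.1438, 0.0488]
tool_rot: [[-0.984, 0.177, 0.001], [0.177, 0.984, -0.001], [-0.001, -0.001, -1.0]]
ft_force: [0.8, 0.1, 0.3]
grip_width: 0.0343
gripper_force: 0.0
time_s: 3.73
position: [0.4522, -0.1578, 0.0487]
tool_rot: [[-0.997, 0.074, 0.001], [0.074, 0.997, -0.001], [-0.001, -0.001, -1.0]]
ft_force: [0.2, -0.4, -0.2]
grip_width: 0.0341
gripper_force: 0.0
```

```bash
python3 -m handwheel '0 -.7 0 0 0 3 .4;0 -.7 0 0 0 3 .4'|grep -E 'pos|ft|force'
python3 -m handwheel '0 -.7 0 0 0 3 .4;0 -.7 0 0 0 3 .4'|grep -E 'pos|ft|force';python3 -m handwheel '.1 -.7 0 0 0 3 .4;.1 -.7 0 0 0 3 .4'|grep -E 'pos|ft|force'
```

```text
position: [0.4519, -0.1645, 0.0484]
ft_force: [0.1, -0.2, 0.4]
gripper_force: 0.0
position: [0.4519, -0.1717, 0.0484]
ft_force: [0.3, -0.2, 0.6]
gripper_force: 0.0
position: [0.4528, -0.1787, 0.0483]
ft_force: [-0.7, 0.1, -0.7]
gripper_force: 0.0
```

Run:
```python
from rig import get_image
import cv2
d=get_image('top')['color'][145:260,246:406,::-1];cv2.imwrite('pics/t3.png',cv2.resize(d,None,fx=5,fy=5,interpolation=2))
```

```text
(no output)
```

View pics/t3.png

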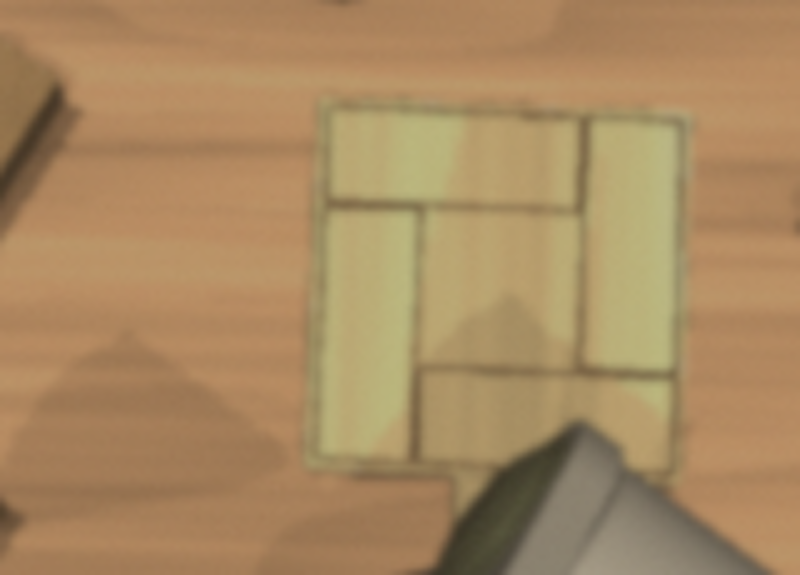

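```bash
python3 - <<'E'
from h import *
px=np.array([(320,98),(692,115),(674,475),(308,468)])/5-.4+[246,145]
print(fit([[.09,-.09,.036],[-.09,-.09,.036],[-.09,.09,.036],[.09,.09,.036]],px[[1,2,3,0]],[.59,-.17,0.]))
E
for i in 1; do python3 -m handwheel '.1 -.6 0 0 0 3 .4;.1 -.6 0 0 0 3 .4;.1 -.6 0 0 0 3 .4'|grep -E 'pos|ft|force';done
python3 -m handwheel '.1 -.6 0 0 0 3 .4;.1 -.6 0 0 0 3 .4;.1 -.6 0 0 0 3 .4'|grep -E 'pos|ft|force'
```

```text
(array([ 0.59364519, -0.17344786, -0.02093766]), np.float64(1.9248940987290553))
position: [0.4536, -0.1844, 0.0482]
ft_force: [-0.1, 0.2, -0.7]
gripper_force: 0.0
position: [0.4546, -0.1905, 0.0482]
ft_force: [0.2, -0.6, 0.7]
gripper_force: 0.0
```

```bash
python3 -m handwheel '.15 -.6 0 0 0 3 .4;.15 -.6 0 0 0 3 .4;.15 -.6 0 0 0 3 .4'|grep -E 'pos|ft|force'
python3 -m handwheel '.15 -.6 0 0 0 3 .4;.15 -.6 0 0 0 3 .4'|grep -E 'pos|ft|force'
python3 - <<'E'
from rig import get_image
import cv2
d=get_image('top')['color'][145:260,246:406,::-1];cv2.imwrite('pics/t4.png',cv2.resize(d,None,fx=5,fy=5,interpolation=2))
E
```

```text
position: [0.4552, -0.191, 0.048]
ft_force: [5.3, 28.9, 9.7]
gripper_force: 13.2
position: [0.4559, -0.1909, 0.0476]
ft_force: [10.5, 60.9, 21.3]
gripper_force: 27.7
```

View pics/t4.png

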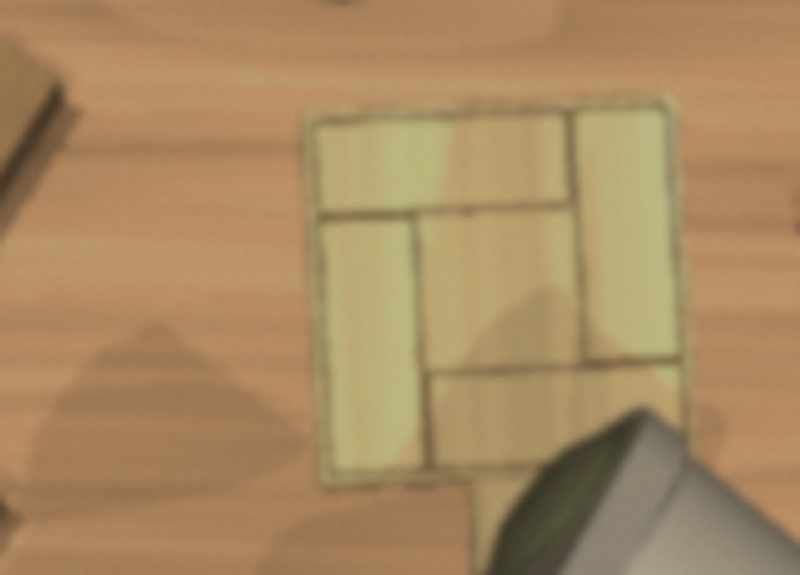

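```bash
python3 -m handwheel '-.2 1.0 0 0 0 0 .4;-.4 1.8 0 0 0 0 .4;-.4 1.8 0 0 0 0 .4;-.4 1.8 0 0 0 0 .4;-.4 1.8 4 0 0 0 .5;-.4 1.8 8 0 0 0 .8;-.4 1.8 11 0 0 0 1;-.4 1.8 11 0 0 0 1'
python3 - <<'E'
from h import *
px=np.array([(303,115),(671,95),(690,469),(322,487)])/5-.4+[246,145]
S,e=fit([[.09,-.09,.036],[-.09,-.09,.036],[-.09,.09,.036],[.09,.09,.036]],px[[1,2,3,0]],[.59,-.17,0.]);print(S,e)
# bay corners: inner lines outer square of 170: TL(318,122) TR(664,107) BR(683,462?) BL(332,470)
px=np.array([(318,122),(664,107),(332,472)])/5-.4+[246,145]
print(fit([[.085,.085,.036],[.085,-.085,.036],[-.085,.085,.036]],px,[.59,-.17,0.]))
E
```

```text
time_s: 5.97
position: [0.4557, -0.187, 0.1639]
tool_rot: [[-0.958, -0.288, 0.009], [-0.288, 0.958, -0.007], [-0.007, -0.009, -1.0]]
ft_force: [0.8, 0.6, 0.8]
grip_width: 0.0768
gripper_force: 0.0
[ 0.59239861 -0.17251199  0.06710402] 1.4078942560009295
(array([ 0.59296799, -0.1746273 ,  0.06307114]), np.float64(0.8639149814060261))
```

Run:
```python
from h import *
import cv2
t=cv2.imread('pics/top0.png');s=cv2.imread('pics/scene0.png')
for n,im,c,pts in(('top',t,CAM,[(236,178),(222,262)]),('scene',s,SC,[(339,210),(298,258)])):
    hsv=cv2.cvtColor(cv2.GaussianBlur(im,(3,3),0),cv2.COLOR_BGR2LAB)
    for p in pts:
        ref=np.median(hsv[p[1]-2:p[1]+3,p[0]-2:p[0]+3].reshape(-1,3).astype(int),0)
        m=(np.abs(hsv.astype(int)-ref)<[22,6,9]).all(2).astype(np.uint8)
        m=cv2.morphologyEx(m,cv2.MORPH_OPEN,np.ones((3,3)))
        _,l=cv2.connectedComponents(m);k=(l==l[p[1],p[0]]);pc=np.argwhere(k)[:,::-1]
        w=np.array([ray(q,.06,c)[:2] for q in pc],np.float32)
        print(n,p,ref,k.sum(),cv2.minAreaRect(w), w.mean(0))
for nm,p,z in(('potTop',(278,295),.095),('stapA',(270,123),.05),('stapB',(319,137),.05),('bookbase',(250,113),0),('pw',(162,278),.042),('mug',(444,181),.085)):print(nm,ray(p,z).round(3))
S=(.5925,-.1735,np.pi/2+.065)
for i,b in enumerate([(-.026,.064),(-.064,-.026),(.026,-.064),(.064,.026)]):print('bay',i,(R(S[2])@[*b,0]+[S[0],S[1],0]).round(4))
```

```text
top (236, 178) [129. 135. 154.] 100874 ((0.504265546798706, -0.022224366664886475), (0.8092546463012695, 1.320845603942871), 1.7101472616195679) [0.438342   0.01710986]
top (222, 262) [128. 135. 154.] 92668 ((0.5042042136192322, -0.02017223834991455), (0.8092545866966248, 1.3167394399642944), 1.7101472616195679) [0.43229768 0.03881134]
scene (339, 210) [158. 136. 156.] 676 ((0.4329293370246887, 0.1370842158794403), (0.08730283379554749, 0.16742074489593506), 24.878915786743164) [0.4404752  0.12988544]
scene (298, 258) [156. 137. 156.] 824 ((0.6712531447410583, 0.048757828772068024), (0.08324222266674042, 0.22497965395450592), 33.35270309448242) [0.65490395 0.06963832]
potTop [ 0.379 -0.018  0.095]
stapA [0.779 0.011 0.05 ]
stapB [ 0.747 -0.107  0.05 ]
bookbase [0.819 0.064 0.   ]
pw [0.404 0.257 0.042]
mug [ 0.642 -0.388  0.085]
bay 0 [ 0.5303 -0.2036  0.    ]
bay 1 [ 0.6226 -0.2357  0.    ]
bay 2 [ 0.6547 -0.1434  0.    ]
bay 3 [ 0.5624 -0.1113  0.    ]
```

Run:
```python
import cv2
s=cv2.imread('pics/scene0.png');x0,y0,w,h,k=265,192,180,120,4
c=cv2.resize(s[y0:y0+h,x0:x0+w],None,fx=k,fy=k,interpolation=cv2.INTER_CUBIC)
for x in range(280,x0+w,20): cv2.line(c,(int((x-x0+.5)*k),10),(int((x-x0+.5)*k),h*k),(200,200,0),1);cv2.putText(c,str(x),(int((x-x0+.5)*k)-8,8),0,.3,(0,0,255),1)
for y in range(200,y0+h,20): cv2.line(c,(20,int((y-y0+.5)*k)),(w*k,int((y-y0+.5)*k)),(200,200,0),1);cv2.putText(c,str(y),(0,int((y-y0+.5)*k)),0,.3,(0,0,255),1)
cv2.imwrite('pics/c3.png',c)
```

```text
(no output)
```

View pics/c3.png

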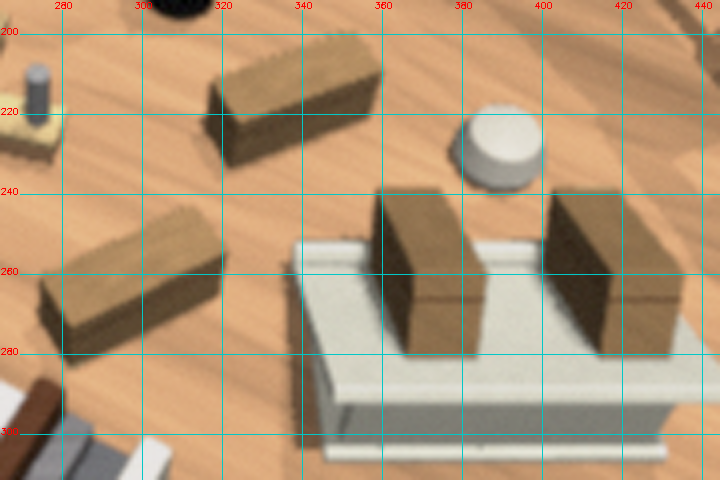

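```bash
cat > fit2.py <<'E'
from h import *
T=np.array([[.06,.022,.06],[.06,-.022,.06],[-.06,-.022,.06],[-.06,.022,.06]])
D={'far':([(241,150),(258,162.5),(231.5,203.5),(214.5,192)],[(281,273.5),(274.5,262),(313.5,242),(320.5,255)]),
'near':([(230.5,236),(245.5,248),(215,287.5),(199,276)],[(323.5,221.5),(317,210.5),(353.5,199.5),(360,208.5)])}
for n,(a,b) in D.items():
    g=lambda v:T@R(v[2]).T+[v[0],v[1],0]
    r=least_squares(lambda v:np.r_[(proj(g(v))-a).ravel(),(proj(g(v),SC)-b).ravel()],[.5,.1,-.5])
    print(n,r.x,np.degrees(r.x[2]),r.fun.round(1)); print('  scene only',fit(T,b,[.5,.1,-.5],SC))
c,s=np.cos(np.pi/6),np.sin(np.pi/6)
def B(v,y,so,L):
    u=np.array(L); o=np.c_[-.06+(u[:,0]+so)*c-u[:,2]*s,y+u[:,1],.03+(u[:,0]+so)*s+u[:,2]*c]
    return o@R(v[2]).T+[v[0],v[1],0]
LT=[[.12,.022,.06],[0,.022,.06],[0,-.022,.06],[.12,-.022,0]]
LS=[[0,-.022,.06],[0,.022,.06],[.12,.022,.06],[.12,-.022,.06],[.12,-.022,0],[.12,.022,0]]
ta=[(87,216),(118,259),(138,250),(108,201)];tb=[(135,191.5),(163.5,233.5),(183,224),(153.5,175.5)]
sa=[(402.5,239.5),(419.5,239.5),(435.5,260.5),(417,261),(414.5,280.5),(433,280)];sb=[(359,239.5),(375.5,239.5),(386,260.5),(367,261),(366,280.5),(384,280.5)]
def F(w):
    o=[]
    for y,so,p,q in((w[3],w[5],ta,sa),(w[4],w[6],tb,sb)): o+=[(proj(B(w,y,so,LT))-p).ravel(),(proj(B(w,y,so,LS),SC)-q).ravel()]
    corner=np.array([[-.06+c*.152,-.12,.106],[-.06+c*.152,.12,.106]])@R(w[2]).T+[w[0],w[1],0]
    return np.concatenate(o+[(proj(corner)-[(165,152),(73,203)]).ravel(),w[5:7]*500])
r=least_squares(F,[.57,.307,.528,.07,-.047,0,0]);w=r.x;print(w,np.degrees(w[2]),r.fun.round(1))
for n,y,so in(('a',w[3],w[5]),('b',w[4],w[6])): print(n,'lid centre',B(w,y,so,[[.06,0,.06]])[0],'TCP at grasp height 36mm',B(w,y,so,[[.06,0,.017]])[0])
E
python3 fit2.py
```

```text
far [ 0.64706205  0.0869709  -0.54396221] -31.16673869308049 [ 1.  -0.1 -0.3 -2.7 -1.5 -0.8 -0.2  0.6  1.  -0.7 -0.7 -2.1 -0.8 -0.2
  1.  -1.1]
  scene only (array([ 0.64998821,  0.08819555, -0.54414272]), np.float64(1.1020633989648445))
near [ 0.44653361  0.11275309 -0.64217303] -36.79380417887581 [ 0.5 -0.5  0.3 -0.7 -1.5  0.9 -0.3  0.5 -0.1  0.2 -0.6  0.  -0.9 -1.1
  0.2  0.5]
  scene only (array([ 0.44634202,  0.11371755, -0.65641286]), np.float64(0.8781555254721809))
[ 5.70850769e-01  3.07953924e-01  5.25430850e-01  7.09196057e-02
 -4.66090655e-02  5.08598661e-04  9.71938363e-04] 30.104970117152693 [-1.7  2.5  1.3  0.9 -1.6  0.5  0.2 -2.3 -0.6 -0.9 -1.1 -0.8  0.3 -0.1
  0.3 -0.7 -0.7  1.6 -1.2  2.1 -1.1  0.3  1.4  1.2 -1.   1.4  0.2 -1.7
 -1.1 -1.  -1.1 -1.   0.5 -0.3  1.  -0.8 -0.4  1.5 -0.3  1.5  1.2 -0.7
 -1.7 -0.3  0.3  0.5]
a lid centre [0.50275216 0.35044841 0.11221582] TCP at grasp height 36mm [0.52135198 0.3612325  0.07497673]
b lid centre [0.56205001 0.24897469 0.11244749] TCP at grasp height 36mm [0.58064983 0.25975879 0.0752084 ]
```

```bash
python3 -m handwheel '20.2 26.8 0 0 0 -47.9 1;20.2 26.8 0 0 0 -47.9 1;20.2 26.8 0 0 0 -47.9 1;20.2 26.8 0 0 0 -47.9 1;20.2 26.8 0 0 0 -47.9 1;20.2 26.8 0 0 0 -47.9 1;20.2 26.8 0 0 0 -47.9 1;20.2 26.8 0 0 0 -47.9 1'
python3 -m handwheel '0 0 0 0 0 0 1;0 0 0 0 0 0 1;0 0 0 0 0 0 1'
cat >> h.py <<'E'
def need(pos,yaw,z):  # remaining cm shift and yaw/tilt to a vertical pose (tool y at yaw deg)
    from rig import status
    from scipy.spatial.transform import Rotation as Ro
    s=status.observe();t=np.radians(yaw);y=np.array([np.cos(t),np.sin(t),0]);zz=np.array([0,0,-1.]);x=np.cross(y,zz)
    M=np.c_[x,y,zz];rv=Ro.from_matrix(M@np.array(s['tool_rot']).T).as_rotvec(degrees=True)
    print('t',s['time_s'],'shift',((np.r_[pos,z]-s['position'])*100).round(2),'turn',rv.round(1),'q',np.round(s['q']),'w',s['grip_width'])
def slab(p): return (R(np.pi/2+.065)@[p[0]/1000,p[1]/1000,0]+[.5925,-.1735,0])[:2]
E
python3 -c "
from h import *
need((.6578,.0808),58.8,.017)
for b in [(-14,64),(-64,-14),(14,-64),(64,14)]:print(b,slab(b))"
```

```text
time_s: 6.63
position: [0.6404, 0.0622, 0.1577]
tool_rot: [[-0.852, 0.523, 0.0], [0.523, 0.852, -0.0], [-0.0, -0.0, -1.0]]
ft_force: [1.0, -0.8, -0.1]
grip_width: 0.0853
gripper_force: 0.0
time_s: 6.88
position: [0.639, 0.0605, 0.1575]
tool_rot: [[-0.856, 0.516, -0.001], [0.516, 0.856, -0.0], [0.001, -0.001, -1.0]]
ft_force: [0.2, -0.6, -0.6]
grip_width: 0.0853
gripper_force: 0.0
t 6.8833 shift [  1.88   2.03 -14.05] turn [ 0.  -0.1 -0.1] q [ -5.  34.  65.  -0.  81. -64.] w 0.08534137394791534
(-14, 64) [ 0.52954451 -0.19162751]
(-64, -14) [ 0.61062751 -0.23645549]
(14, -64) [ 0.65545549 -0.15537249]
(64, 14) [ 0.57437249 -0.11054451]
```

```bash
python3 -m handwheel '1.9 2 -2 0 0 0 1;1.9 2 -5 0 0 0 1;1.9 2 -9 0 0 0 1;1.9 2 -12 0 0 0 1;1.9 2 -14 0 0 0 1;1.9 2 -14 0 0 0 1;1.9 2 -14 0 0 0 1' | head -2
python3 -m handwheel '0 0 0 0 0 0 .3;0 0 0 0 0 0 .3;0 0 0 0 0 0 .3;0 0 0 0 0 0 .3;0 0 0 0 0 0 .3;0 0 0 0 0 0 .3' 60; python3 -c "
from h import *
need((.6554,-.1554),3.8,.054)"
```

```text
time_s: 7.47
position: [0.6579, 0.0799, 0.0183]
time_s: 7.97
position: [0.6589, 0.0812, 0.0199]
tool_rot: [[-0.857, 0.516, 0.003], [0.516, 0.857, -0.001], [-0.002, 0.001, -1.0]]
ft_force: [-1.5, -0.8, 7.2]
grip_width: 0.0431
gripper_force: 62.6
t 7.9667 shift [ -0.35 -23.66   3.41] turn [  0.1   0.1 -55.2] q [ -3.  44.  70.  -0.  66. -62.] w 0.04310690457061908
```

```bash
python3 -m handwheel '0 0 1 0 0 0 .3;0 0 3 0 0 0 .3;0 0 6 0 0 0 .3;0 0 9 0 0 0 .3;0 -2 11 0 0 -6 .3;0 -5 11 0 0 -12 .3;-.1 -8 11 0 0 -18 .3;-.1 -11 11 0 0 -24 .3' | grep -E 'width|pos|ft'
python3 -m handwheel '-.1 -3 0 0 0 -6 .3;-.1 -6 0 0 0 -12 .3;-.2 -8.7 0 0 0 -18 .3;-.2 -11 0 0 0 -24 .3;-.3 -12.5 0 0 0 -29 .3;-.3 -12.5 0 0 0 -31 .3;-.3 -12.5 0 0 0 -31 .3;-.3 -12.5 0 0 0 -31 .3' | grep -E 'width|pos|ft'
python3 -c "
from h import *
need((.6554,-.1554),3.8,.057)"
```

```text
position: [0.6567, -0.0294, 0.1289]
ft_force: [0.4, 0.7, -3.5]
grip_width: 0.0433
position: [0.6539, -0.1533, 0.1283]
ft_force: [-0.8, 0.2, -3.0]
grip_width: 0.0434
t 9.3 shift [ 0.15 -0.21 -7.13] turn [-0.  -0.  -0.2] q [-23.  39.  62.   0.  80. -27.] w 0.04336306929488178
```

```bash
python3 -m handwheel '.15 -.2 -3 0 0 0 .3;.15 -.2 -5.5 0 0 0 .3;.15 -.2 -6.5 0 0 0 .3;.15 -.2 -7 0 0 0 .3;.15 -.2 -7.1 0 0 0 .3;.15 -.2 -7.1 0 0 0 .3;.15 -.2 -7.1 0 0 0 .3' | grep -E 'width|pos|ft'
python3 -c "
from h import *
need((.6554,-.1554),3.8,.056)"
```

```text
position: [0.6564, -0.1557, 0.0588]
ft_force: [-0.2, 0.2, -3.7]
grip_width: 0.0433
t 9.8833 shift [-0.1   0.03 -0.28] turn [ 0.1  0.1 -0.2] q [-23.  43.  66.   0.  71. -27.] w 0.04325849273207334
```

```bash
python3 -m handwheel '0 0 -.1 0 0 0 .3;-.1 0 -.2 0 0 0 .3;-.1 0 -.3 0 0 0 .3;-.1 0 -.3 0 0 0 .3' | grep -E 'width|pos|ft'
python3 -m handwheel '0 0 -.05 0 0 0 .3;0 0 -.1 0 0 0 .3;0 0 -.1 0 0 0 .3' | grep -E 'width|pos|ft'
```

```text
position: [0.6549, -0.1557, 0.0559]
ft_force: [-1.7, 2.0, 5.6]
grip_width: 0.0435
position: [0.6549, -0.1557, 0.0559]
ft_force: [-4.3, 2.1, 11.4]
grip_width: 0.0434
```

```bash
python3 -m handwheel '0 0 .1 0 0 0 .6;0 0 .1 0 0 0 .72;0 0 .1 0 0 0 .72;0 0 2 0 0 0 .72;0 0 5 0 0 0 .72;0 0 8.5 0 0 0 .8;0 0 11 0 0 0 1;0 0 11 0 0 0 1' | grep -E 'width|pos|ft'
python3 -c "
from h import *
need((.4369,.1202),53.2,.017)"
```

```text
position: [0.6566, -0.1564, 0.1695]
ft_force: [0.3, -0.1, 0.9]
grip_width: 0.0851
t 11.1333 shift [-21.97  27.66 -15.25] turn [-0.   0.6 49.2] q [-23.  37.  58.   0.  84. -27.] w 0.08506357369417442
```

```bash
python3 -m handwheel '-2.5 3.2 0 0 0 6 1;-5 6.4 0 0 0 12 1;-7.5 9.6 0 0 0 18.5 1;-10 12.8 0 0 0 25 1;-12.5 16 0 0 0 32 1;-15 19 0 0 0 38 1;-17.5 22 0 0 0 44 1;-20 25 -1 0 0 49.3 1' | grep -E 'width|pos|ft'
python3 -m handwheel '-2 2.7 -2 0 0 0 1;-2 2.7 -2 0 0 0 1;-2 2.7 -2 0 0 0 1' | grep -E 'width|pos|ft'
python3 -c "
from h import *
need((.4369,.1202),53.2,.017)"
```

```text
position: [0.454, 0.0955, 0.1541]
ft_force: [1.2, 0.7, -0.2]
grip_width: 0.0856
position: [0.4335, 0.1224, 0.1327]
ft_force: [0.5, 0.2, 0.8]
grip_width: 0.0854
t 12.05 shift [  0.34  -0.22 -11.57] turn [ 0.  -0.1 -0.2] q [  1.  18.  98.  -0.  63. -53.] w 0.08542125212068628
```

```bash
python3 -m handwheel '.3 -.2 -2 0 0 0 1;.3 -.2 -5 0 0 0 1;.3 -.2 -8 0 0 0 1;.3 -.2 -10.5 0 0 0 1;.3 -.2 -11.6 0 0 0 1;.3 -.2 -11.6 0 0 0 1;.3 -.2 -11.6 0 0 0 1' | grep -E 'width|pos|ft'
python3 -m handwheel '0 0 0 0 0 0 .3;0 0 0 0 0 0 .3;0 0 0 0 0 0 .3;0 0 0 0 0 0 .3;0 0 0 0 0 0 .3;0 0 0 0 0 0 .3' 60| grep -E 'width|pos|force'; python3 -c "
from h import *
need((.6106,-.2365),93.8,.054)"
```

```text
position: [0.4386, 0.1187, 0.0173]
ft_force: [-0.4, -0.1, -0.1]
grip_width: 0.0857
position: [0.4383, 0.1194, 0.0182]
ft_force: [-0.5, -1.4, 7.6]
grip_width: 0.0435
gripper_force: 61.3
t 13.1333 shift [ 17.23 -35.59   3.58] turn [-0.   0.1 40.5] q [  0.  30. 106.  -0.  45. -53.] w 0.0435282725133958
```

```bash
python3 -m handwheel '0 0 1 0 0 0 .3;0 0 3 0 0 0 .3;0 0 6 0 0 0 .3;0 0 9 0 0 0 .3;1.5 -3 12 0 0 5 .3;3 -6 12 0 0 10 .3;4.7 -9.6 12 0 0 15 .3;6.3 -13 12 0 0 20.5 .3' | grep -E 'width|pos|ft'
python3 -m handwheel '1.6 -3.4 0 0 0 5 .3;3.2 -6.8 0 0 0 10 .3;4.8 -10.2 0 0 0 15 .3;6.4 -13.6 0 0 0 20 .3;8 -17 0 0 0 20 .3;9.6 -20 0 0 0 20 .3;11 -22.6 0 0 0 20 .3;11 -22.6 0 0 0 20 .3' | grep -E 'width|pos|ft'
python3 -c "
from h import *
need((.6122,-.2364),93.8,.058)"
```

```text
position: [0.5011, -0.0121, 0.1381]
ft_force: [0.9, 0.9, -3.2]
grip_width: 0.0432
position: [0.6118, -0.2415, 0.1364]
ft_force: [-0.5, 0.0, -2.9]
grip_width: 0.0433
t 14.4667 shift [ 0.04  0.51 -7.84] turn [0.1 0.  0.3] q [ -32.   37.   64.   -0.   79. -125.] w 0.043283366753321575
```

```bash
python3 -m handwheel '0 .4 0 0 0 .2 .3;0 .4 -2 0 0 0 .3;0 .4 -5 0 0 0 .3;0 .4 -6.5 0 0 0 .3;0 .4 -7 0 0 0 .3;0 .4 -7 0 0 0 .3;0 .4 -7 0 0 0 .3;0 .4 -7 0 0 0 .3' | grep -E 'width|pos|ft'
python3 -c "
from h import *
need((.6122,-.2364),93.8,.0545)"
```

```text
position: [0.6113, -0.2325, 0.0689]
ft_force: [0.3, -0.9, -2.6]
grip_width: 0.0436
t 15.1333 shift [ 0.09 -0.39 -1.44] turn [0.1 0.1 0. ] q [ -31.   40.   69.    0.   70. -125.] w 0.04363949259926194
```

```bash
python3 -m handwheel '.1 -.4 -.5 0 0 0 .3;.1 -.4 -.9 0 0 0 .3;.1 -.4 -1.1 0 0 0 .3;.1 -.4 -1.2 0 0 0 .3;.1 -.4 -1.2 0 0 0 .3;.1 -.4 -1.2 0 0 0 .3' | grep -E 'width|pos|ft'
python3 -c "
from h import *
need((.6122,-.2364),93.8,.0545)"
```

```text
position: [0.6117, -0.2366, 0.0552]
ft_force: [0.1, -0.2, -3.3]
grip_width: 0.0433
t 15.6333 shift [ 0.05  0.02 -0.07] turn [-0. -0.  0.] q [ -31.   41.   70.    0.   69. -125.] w 0.0433134093913893
```

```bash
python3 -m handwheel '0 0 -.1 0 0 0 .3;0 0 -.1 0 0 0 .3;0 0 -.1 0 0 0 .3' | grep -E 'width|pos|ft'
python3 -m handwheel '0 0 .05 0 0 0 .6;0 0 .1 0 0 0 .72;0 0 .1 0 0 0 .72;0 0 2 0 0 0 .72;0 0 5 0 0 0 .72;0 0 8.5 0 0 0 .8;0 0 12 0 0 0 1;0 0 12 0 0 0 1' | grep -E 'width|pos|ft'
cat >> h.py <<'E'
psi=np.radians(30.1)
def rest(y,u,h):
    c,s=np.cos(np.pi/6),np.sin(np.pi/6)
    return R(psi)@[-.06+u*c-h*s,y,.03+u*s+h*c]+[.57085,.30795,0]
def need_rest(y,u,h):
    from rig import status
    from scipy.spatial.transform import Rotation as Ro
    s=status.observe();c,sn=np.cos(np.pi/6),.5
    M=R(psi)@np.array([[c,0,sn],[0,1,0],[sn,0,-c]]); M[:,0]=np.cross(M[:,1],M[:,2])
    rv=Ro.from_matrix(M@np.array(s['tool_rot']).T).as_rotvec(degrees=True);p=rest(y,u,h)
    print('t',s['time_s'],'goal',p.round(4),'shift',((p-s['position'])*100).round(2),'turn',rv.round(1),'q',np.round(s['q']))
E
python3 -c "
from h import *
need_rest(-.0466,.073,.017+.10);need_rest(-.0466,.073,.017)"
```

```text
position: [0.6118, -0.2366, 0.0544]
ft_force: [-0.1, 0.5, -2.3]
grip_width: 0.0435
position: [0.6139, -0.2378, 0.1823]
ft_force: [0.4, 0.4, 0.4]
grip_width: 0.0851
t 16.55 goal [0.5464 0.2399 0.1678] shift [-6.75 47.77 -1.45] turn [  9.  -28.2  25.9] q [ -31.   34.   61.   -0.   84. -125.]
t 16.55 goal [0.5897 0.265  0.0812] shift [ -2.42  50.28 -10.11] turn [  9.  -28.2  25.9] q [ -31.   34.   61.   -0.   84. -125.]
```

```bash
python3 -m handwheel '-.5 4 1 0 0 4 1;-1.1 8 2 0 0 8 1;-1.7 12 3 .5 -3 12 1;-2.3 16 3 2 -7 16 1;-2.8 20 3 3.5 -12 20 1;-3.4 24 3 5 -16 22 1;-4 28 3 6.5 -20 24 1;-4.6 32 2 8 -25 25.9 1' | grep -E 'width|pos|ft'
python3 -c "
from h import *
need_rest(-.0466,.073,.117)"
```

```text
position: [0.5662, 0.0849, 0.1967]
ft_force: [2.0, 0.8, -0.3]
grip_width: 0.0853
t 17.2167 goal [0.5464 0.2399 0.1678] shift [-1.98 15.5  -2.89] turn [ 1.7 -3.1 -0.1] q [ -11.   17.   93.   22.   52. -142.]
```

```bash
python3 -m handwheel '-.5 4 0 .5 -1 0 1;-1 8 0 1 -2 0 1;-1.5 12 -1 1.7 -3.1 0 1;-2 15.5 -2.5 1.7 -3.1 0 1;-2 15.5 -2.9 1.7 -3.1 0 1;-2 15.5 -2.9 1.7 -3.1 0 1;-2 15.5 -2.9 1.7 -3.1 0 1' | grep -E 'width|pos|ft'
python3 -c "
from h import *
need_rest(-.0466,.073,.117);need_rest(-.0466,.073,.017)"
```

```text
position: [0.5459, 0.2381, 0.1655]
ft_force: [0.1, 0.0, -0.6]
grip_width: 0.0858
t 17.8 goal [0.5464 0.2399 0.1678] shift [0.05 0.18 0.24] turn [ 0.  -0.5 -0.1] q [   7.   20.   96.   19.   38. -125.]
t 17.8 goal [0.5897 0.265  0.0812] shift [ 4.37  2.68 -8.42] turn [ 0.  -0.5 -0.1] q [   7.   20.   96.   19.   38. -125.]
```

```bash
python3 -m handwheel '1.1 .8 -1.9 0 0 0 1;2.2 1.4 -4.1 0 -.4 0 1;3.3 2 -6.3 0 -.4 0 1;4.4 2.7 -8.4 0 -.4 0 1;4.4 2.7 -8.4 0 -.4 0 1;4.4 2.7 -8.4 0 -.4 0 1' | grep -E 'width|pos|ft'
python3 -c "
from h import *
need_rest(-.0466,.073,.017)"
python3 - <<'E'
from rig import get_image
import cv2,numpy as np
a=get_image('scene')['color'][130:300,190:460,::-1];b=get_image('top')['color'][130:300,80:400,::-1]
cv2.imwrite('pics/p5.png',np.vstack([cv2.resize(a,(476,300),interpolation=2),cv2.resize(b,(565,300),interpolation=2)[:,:476]]))
E
```

```text
position: [0.5903, 0.2641, 0.0812]
ft_force: [0.5, -0.3, 0.0]
grip_width: 0.0851
t 18.3 goal [0.5897 0.265  0.0812] shift [-0.07  0.09  0.01] turn [ 0.  -0.2 -0. ] q [  10.   31.   94.   22.   29. -127.]
```

```bash
python3 -m handwheel '0 0 0 0 0 0 .3;0 0 0 0 0 0 .3;0 0 0 0 0 0 .3;0 0 0 0 0 0 .3;0 0 0 0 0 0 .3;0 0 0 0 0 0 .3' 70| grep -E 'width|pos|force|rot'; python3 -c "
from h import *
need_rest(-.0466,.073,.017);need((.5744,-.1105),93.8,.054)"
```

```text
position: [0.5897, 0.2653, 0.0823]
tool_rot: [[-0.749, -0.503, 0.431], [-0.436, 0.864, 0.252], [-0.5, 0.001, -0.866]]
ft_force: [-4.1, -3.0, 5.7]
grip_width: 0.0432
gripper_force: 71.7
t 18.9 goal [0.5897 0.265  0.0812] shift [-0.   -0.03 -0.11] turn [-0.  -0.  -0.1] q [  10.   31.   94.   22.   28. -127.]
t 18.9 shift [ -1.53 -37.58  -2.83] turn [ -8.9  28.9 -25.8] q [  10.   31.   94.   22.   28. -127.] w 0.04322061327894351
```

View pics/p5.png

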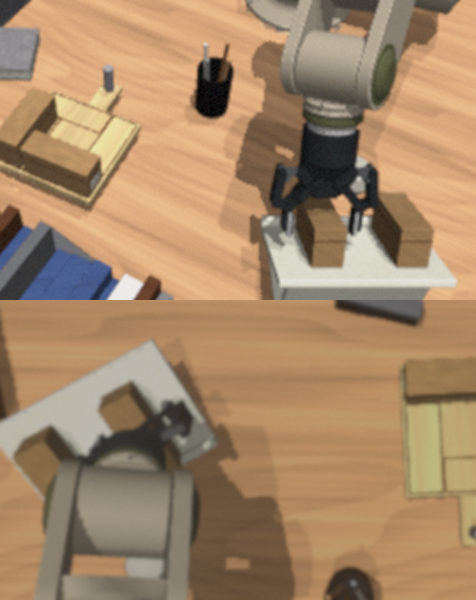

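```bash
python3 -m handwheel '-.4 -.25 .87 0 0 0 .3;-1.3 -.75 2.6 0 0 0 .3;-2.6 -1.5 5.2 0 0 0 .3;-2.8 -3 8 0 0 0 .3;-2.6 -6 9 -1.5 4.8 -4.3 .3;-2.4 -9 9 -3 9.6 -8.6 .3;-2.2 -12.5 9 -4.5 14.4 -12.9 .3;-2 -16 9 -6 19.2 -17.2 .3' | grep -E 'width|pos|ft'
python3 -c "
from h import *
need((.5744,-.1105),93.8,.14)"
```

```text
position: [0.5687, 0.104, 0.1725]
ft_force: [1.1, 0.8, -3.1]
grip_width: 0.0434
t 19.5667 shift [  0.57 -21.45  -3.25] turn [-2.8  9.4 -8.4] q [  -3.   23.   83.    4.   65. -107.] w 0.04341967194085796
```

```bash
python3 -m handwheel '0 -3.5 0 -1.4 4.7 -4.2 .3;.2 -7 0 -2.8 9.4 -8.4 .3;.3 -10.5 0 -2.8 9.4 -8.4 .3;.4 -14 0 -2.8 9.4 -8.4 .3;.5 -17.5 0 -2.8 9.4 -8.4 .3;.5 -20 -2 -2.8 9.4 -8.4 .3;.6 -21.5 -3.2 -2.8 9.4 -8.4 .3;.6 -21.5 -3.2 -2.8 9.4 -8.4 .3' | grep -E 'width|pos|ft'
python3 -m handwheel '0 0 0 0 0 0 .3;0 0 0 0 0 0 .3'|grep ft
python3 -c "
from h import *
need((.5744,-.1105),93.8,.065)"
```

```text
position: [0.5741, -0.1117, 0.1365]
ft_force: [-1.8, 0.6, -2.3]
grip_width: 0.0434
ft_force: [-0.0, 0.7, -2.8]
t 20.4 shift [-0.13 -0.21 -7.47] turn [-0.1  0.2 -0.3] q [ -22.   30.   77.    0.   73. -116.] w 0.04359026851844371
```

```bash
python3 -m handwheel '-.1 -.2 -2 0 0 0 .3;-.1 -.2 -4.5 0 0 0 .3;-.1 -.2 -6.5 0 0 -.3 .3;-.1 -.2 -7.5 0 0 -.3 .3;-.1 -.2 -7.5 0 0 -.3 .3;-.1 -.2 -7.5 0 0 -.3 .3;-.1 -.2 -7.5 0 0 -.3 .3' | grep -E 'width|pos|ft'
python3 -c "
from h import *
need((.5744,-.1105),93.8,.055)"
```

```text
position: [0.5755, -0.1114, 0.0658]
ft_force: [-0.5, -0.2, -2.5]
grip_width: 0.043
t 20.9833 shift [-0.11  0.09 -1.08] turn [-0.   0.3  0. ] q [ -23.   35.   82.    0.   63. -116.] w 0.04297359264370642
```

```bash
python3 -m handwheel '-.1 0 -.5 0 .2 0 .3;-.1 .1 -.9 0 .2 0 .3;-.1 .1 -1.1 0 .2 0 .3;-.1 .1 -1.1 0 .2 0 .3' | grep -E 'pos|ft'
python3 -m handwheel '0 0 -.05 0 0 0 .3;0 0 -.1 0 0 0 .3;0 0 -.1 0 0 0 .3' | grep -E 'pos|ft'
python3 -m handwheel '0 0 -.05 0 0 0 .3;0 0 -.1 0 0 0 .3;0 0 -.1 0 0 0 .3' | grep -E 'pos|ft'
```

```text
position: [0.5736, -0.1105, 0.0531]
ft_force: [-0.3, 0.3, -2.4]
position: [0.5738, -0.1106, 0.0529]
ft_force: [-1.5, 1.3, 4.7]
position: [0.5738, -0.1106, 0.0529]
ft_force: [-4.5, 2.6, 12.8]
```

```bash
python3 -m handwheel '0 0 .1 0 0 0 .6;0 0 .1 0 0 0 .72;0 0 .1 0 0 0 .72;0 0 2 0 0 0 .72;0 0 5 0 0 0 .72;0 0 8.5 0 0 0 .8;0 1 12 0 0 0 1;0 4 13 0 0 0 1' | grep -E 'width|pos|ft'
python3 -c "
from h import *
need_rest(.0709,.049,.117)"
```

```text
position: [0.5755, -0.0734, 0.1863]
ft_force: [0.4, -0.1, -1.0]
grip_width: 0.0857
t 22.4833 goal [0.4695 0.3311 0.1558] shift [-10.61  40.46  -3.04] turn [  8.8 -28.5  26. ] q [ -19.   27.   74.    0.   79. -112.]
```

```bash
python3 -m handwheel '-1 4 1 0 0 4 1;-2 8 2 0 -2 8 1;-3 12 3 1 -6 12 1;-4 16 3 2.5 -10 16 1;-5 20 3 4 -14 20 1;-6 24 3 5.5 -18 23 1;-7 28 3 7 -23 25 1;-8 32 2 8.8 -28.5 26 1' | grep -E 'width|pos|ft'
python3 -m handwheel '-1 3.5 -1.5 0 0 0 1;-2 6.5 -3 0 0 0 1;-2.5 8.2 -4 0 0 0 1;-2.5 8.2 -4 0 0 0 1;-2.5 8.2 -4 0 0 0 1;' | grep -E 'width|pos|ft'
python3 -c "
from h import *
need_rest(.0709,.049,.117);need_rest(.0709,.049,.017)"
```

```text
position: [0.4943, 0.2501, 0.2038]
ft_force: [1.5, 1.2, 0.3]
grip_width: 0.0855
position: [0.4685, 0.3309, 0.161]
ft_force: [0.6, -0.3, 0.6]
grip_width: 0.0853
t 23.5667 goal [0.4695 0.3311 0.1558] shift [ 0.1   0.03 -0.52] turn [ 0.1 -0.5 -0.4] q [  21.   18.   99.    8.   33. -105.]
t 23.5667 goal [0.5127 0.3562 0.0692] shift [ 4.43  2.53 -9.18] turn [ 0.1 -0.5 -0.4] q [  21.   18.   99.    8.   33. -105.]
```

```bash
python3 -m handwheel '1.1 .6 -2.3 0 -.4 -.4 1;2.2 1.2 -4.6 0 -.4 -.4 1;3.3 1.9 -6.9 0 -.4 -.4 1;4.4 2.5 -9.2 0 -.4 -.4 1;4.4 2.5 -9.2 0 -.4 -.4 1;4.4 2.5 -9.2 0 -.4 -.4 1' | grep -E 'width|pos|ft'
python3 -c "
from h import *
need_rest(.0709,.049,.017)"
python3 -m handwheel '0 0 0 0 0 0 .3;0 0 0 0 0 0 .3;0 0 0 0 0 0 .3;0 0 0 0 0 0 .3;0 0 0 0 0 0 .3;0 0 0 0 0 0 .3' 70| grep -E 'width|pos|force'; python3 -c "
from h import *
need_rest(.0709,.049,.017);need((.5295,-.1916),120.1,.17)"
```

```text
position: [0.5136, 0.3542, 0.0693]
ft_force: [-0.2, 0.3, -0.2]
grip_width: 0.0855
t 24.0667 goal [0.5127 0.3562 0.0692] shift [-0.08  0.2  -0.01] turn [ 0.1 -0.1  0.2] q [  22.   31.   98.   10.   22. -106.]
position: [0.5129, 0.3552, 0.0712]
ft_force: [-4.9, -3.5, 8.2]
grip_width: 0.043
gripper_force: 71.2
t 24.5667 goal [0.5127 0.3562 0.0692] shift [-0.02  0.1  -0.19] turn [0.  0.1 0.1] q [  22.   30.   98.   10.   22. -106.]
t 24.5667 shift [  1.66 -54.68   9.88] turn [-15.   26.    0.1] q [  22.   30.   98.   10.   22. -106.] w 0.04304695740112174
```

```bash
python3 -m handwheel '-.4 -.25 .87 0 0 0 .3;-1.3 -.75 2.6 0 0 0 .3;-2.6 -1.5 5.2 0 0 0 .3;-2.8 -2.5 8 -3 5.2 0 .3;-2.7 -5 10 -6 10.4 0 .3;-2.5 -8 11 -9 15.6 0 .3;-2.3 -11 11 -12 20.8 0 .3;-2 -14 11 -15 26 0 .3' | grep -E 'width|pos|ft'
python3 -c "
from h import *
need((.5295,-.1916),3.8,.15)"
```

```text
position: [0.4926, 0.2135, 0.1826]
ft_force: [1.8, 0.6, -2.7]
grip_width: 0.0433
t 25.2333 shift [  3.69 -40.51  -3.26] turn [  -0.    -0.3 -116.2] q [  11.   23.   81.   -0.   76. -109.] w 0.04329780283331975
```

```bash
python3 -m handwheel '.2 -2.5 0 0 0 -7 .3;.4 -5 0 0 0 -14 .3;.6 -7.5 0 0 0 -21 .3;.8 -10 0 0 0 -28 .3;1 -12.5 0 0 0 -35 .3;1.2 -15 0 0 0 -42 .3;1.4 -17.5 0 0 0 -49 .3;1.6 -20 0 0 0 -56 .3' | grep -E 'width|pos|ft'
python3 -m handwheel '.2 -2.5 0 0 0 -7 .3;.4 -5 0 0 0 -14 .3;.6 -7.5 0 0 0 -21 .3;.8 -10 0 0 0 -28 .3;1 -12.5 0 0 0 -35 .3;1.2 -15 0 0 0 -42 .3;1.4 -17.5 0 0 0 -49 .3;1.6 -19.5 -1 0 0 -56 .3' | grep -E 'width|pos|ft'
python3 -c "
from h import *
need((.5295,-.1916),3.8,.14)"
```

```text
position: [0.5081, 0.0142, 0.1801]
ft_force: [0.9, -0.1, -2.8]
grip_width: 0.0431
position: [0.5249, -0.1816, 0.1715]
ft_force: [0.3, 0.2, -1.4]
grip_width: 0.0431
t 26.5667 shift [ 0.46 -1.   -3.15] turn [ 0.   0.1 -3.8] q [-31.  25.  79.   0.  75. -39.] w 0.043079683092704456
```

```bash
python3 -m handwheel '.5 -1 -1 0 0 -3.8 .3;.5 -1 -3.2 0 0 -3.8 .3;.5 -1 -6 0 0 -3.8 .3;.5 -1 -7 0 0 -3.8 .3;.5 -1 -7 0 0 -3.8 .3;.5 -1 -7 0 0 -3.8 .3;.5 -1 -7 0 0 -3.8 .3' | grep -E 'width|pos|ft'
python3 -c "
from h import *
need((.5295,-.1916),3.8,.056)"
python3 - <<'E'
from rig import get_image
import cv2,numpy as np
b=get_image('top')['color'][135:265,290:410,::-1];a=get_image('scene')['color'][150:270,170:310,::-1]
cv2.imwrite('pics/p6.png',np.hstack([cv2.resize(b,(400,433),interpolation=2),cv2.resize(a,(400,433),interpolation=2)]))
E
```

```text
position: [0.5305, -0.1899, 0.1012]
ft_force: [-0.7, 1.0, -1.9]
grip_width: 0.0429
t 27.15 shift [-0.1  -0.17 -4.52] turn [-0.   0.1 -0.4] q [-32.  30.  83.   0.  66. -36.] w 0.04285785470509524
```

```bash
python3 -m handwheel '-.1 -.15 -1.5 0 0 -.4 .3;-.1 -.15 -3 0 0 -.4 .3;-.1 -.15 -4 0 0 -.4 .3;-.1 -.15 -4.4 0 0 -.4 .3;-.1 -.15 -4.4 0 0 -.4 .3;-.1 -.15 -4.4 0 0 -.4 .3' | grep -E 'pos|ft'
python3 -c "
from h import *
need((.5295,-.1916),3.8,.055)"
python3 -m handwheel '0 0 -.05 0 0 0 .3;0 0 -.1 0 0 0 .3;0 0 -.1 0 0 0 .3' | grep -E 'pos|ft'
python3 -m handwheel '0 0 -.05 0 0 0 .3;0 0 -.1 0 0 0 .3;0 0 -.1 0 0 0 .3' | grep -E 'pos|ft'
```

```text
position: [0.5293, -0.1914, 0.0561]
ft_force: [0.0, -0.2, -3.1]
t 27.75 shift [ 0.02 -0.02 -0.11] turn [-0.1 -0.  -0. ] q [-32.  34.  86.   0.  60. -36.] w 0.04367387574919179
position: [0.5291, -0.1913, 0.0549]
ft_force: [0.4, 0.3, -2.9]
position: [0.529, -0.1913, 0.0537]
ft_force: [-0.2, 0.2, 0.2]
```

Contact has just begun; press 1 mm more, release, retreat towards the robot side and look.

```bash
python3 -m handwheel '0 0 -.05 0 0 0 .3;0 0 -.1 0 0 0 .3;0 0 -.1 0 0 0 .3' | grep -E 'pos|ft'
python3 -m handwheel '0 0 .1 0 0 0 .6;0 0 .1 0 0 0 .72;0 0 .1 0 0 0 .72;0 0 2 0 0 0 .72;0 0 5 0 0 0 .72;0 0 8.5 0 0 0 .8;0 0 12 0 0 0 1;0 3 14 0 0 0 1' | grep -E 'width|pos|ft'
python3 -m handwheel '-2 4 0 0 0 0 1;-4 8 0 0 0 0 1;-6 12 0 0 0 0 1;-8 16 0 0 0 0 1;-10 20 0 0 0 0 1;-12 23 0 0 0 0 1;-14 26 0 0 0 0 1;-14 26 0 0 0 0 1' | grep -E 'time|pos|ft'
python3 - <<'E'
from rig import get_image
import cv2,numpy as np
b=get_image('top')['color'][145:255,295:405,::-1];a=get_image('scene')['color'][160:270,170:300,::-1]
cv2.imwrite('pics/p7.png',np.hstack([cv2.resize(b,(440,440),interpolation=2),cv2.resize(a,(360,305),interpolation=2) if 0 else cv2.copyMakeBorder(cv2.resize(a,(360,305),interpolation=2),0,135,0,0,0)]))
E
```

```text
position: [0.5291, -0.1912, 0.0536]
ft_force: [-2.6, 1.8, 7.6]
position: [0.53, -0.1649, 0.196]
ft_force: [0.5, 1.2, -0.4]
grip_width: 0.0852
time_s: 29.83
position: [0.385, 0.1026, 0.1925]
ft_force: [0.1, -0.3, -0.1]
```

View pics/p7.png

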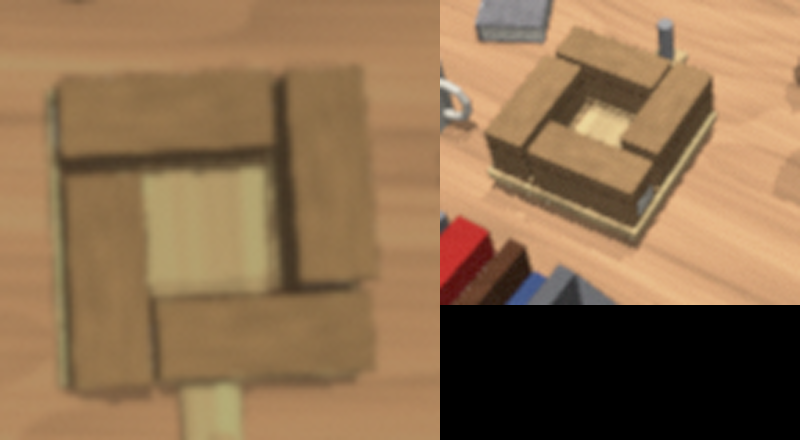

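Run:
```python
from h import *
D={2:[(57,75),(272,70),(275,152),(62,157)],1:[(288,68),(362,65),(376,282),(297,285)],0:[(160,300),(371,287),(375,370),(160,380)],3:[(66,165),(143,165),(152,385),(72,388)]}
bays=[(-24,62),(-62,-24),(24,-62),(62,24)]
for k,p in D.items():
    p=np.array(p)/4-.375+[295,145]; m=np.mean([ray(q,.096)[:2] for q in p],0)
    d=R(np.pi/2+.065).T[:2,:2]@(m-[.5925,-.1735])*1000
    w=[ray(q,.096)[:2] for q in p]; e=(w[1]-w[0]+w[2]-w[3]);print(k,'slab mm',d.round(1),'err',(d-bays[k]).round(1),'horizontal-edge dir',np.degrees(np.arctan2(e[1],e[0])).round(1))
```

```text
2 slab mm [ 26.7 -62.7] err [ 2.7 -0.7] horizontal-edge dir -87.5
1 slab mm [-63.1 -24.2] err [-1.1 -0.2] horizontal-edge dir -86.5
0 slab mm [-22.1  63.4] err [1.9 1.4] horizontal-edge dir -85.6
3 slab mm [63.9 26.9] err [1.9 2.9] horizontal-edge dir -87.7
```

All four cartons measure within 4 mm of their bays, and their directions match the slab's −86.2°. Handing in.

```bash
python3 -c "
from rig import env
print(env.close_job())"
```

```text
the job is handed in; nothing more can be done
None
```

I turned the stand to its stop and set all four cartons lid up in their bays, each within about 4 mm of the bay centre by camera. The job was handed in at about 30 s, and no verdict was returned.

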